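# Unlock a sealed centrifuge bucket and weigh its lid

### The job

Open the sealed centrifuge bucket so that its lid can be weighed for balancing: turn the bayonet lid anticlockwise (seen from above) by its grip bar until you feel its lugs reach the slots, without forcing it, and lift it straight off. Then set it gently, bar upward, on the middle of the bench scale's round pan, let go, and leave the other things on the table undisturbed.

Things in the scene. Friction and masses are not known exactly. Their poses are not given: they have to be found in the camera images.
- bucket: Aluminium centrifuge bucket, round, 89 mm across and 90 mm tall, with two round bosses on its sides, on a square 104 mm dark steel foot bolted to the table (it cannot move). Origin: centre of the foot's underside; z up.
- lid: Loose lid, 0.14 to 0.28 kg: aluminium disc 87 mm across, 7.5 mm thick, black grip bar on top (58 mm along the lid's x, 14 mm along its y, 34 mm tall), spigot 57 mm across and 12 mm long below. Origin: centre of the spigot's underside; z up. Closed, the origin is 12 mm below the rim. It turns freely, with 2.5 mm sideways play, and needs 0.6 to 1.9 rad anticlockwise (+z) to centre the slots.
- lid_grip (a point): Point in the grip bar on the lid's axis, 41.5 mm above the lid's origin, 22 mm above the disc's top, 12 mm below the bar's top; axes as the lid's (x along the bar). A good place for the TCP.
- scale: Small electronic bench scale, 189 x 159 mm and 53 mm tall, fixed, with a round pan 130 mm across on top. Origin: centre of its underside.
- pan (a point): Centre of the scale's round pan at the height of the pan's raised edge, 53 mm above the scale's underside; the pan's floor is about 3 mm lower, so the lid's origin comes to rest within about 4 mm of this height.
- stain_bottle: Bystander: brown dropper bottle with a black bulb, 36 mm across, 104 mm tall, between the bucket and the scale. Origin: centre of its underside.
- blue_marker: Bystander: marker pen 136 x 13 mm lying near the front edge. Origin: centre of its underside.
- gauze: Bystander: gauze roll 58 mm across, 50 mm tall. Origin: centre of its underside.
- petri_0: Bystander: petri dish 63 mm across, 15 mm tall. Origin: centre of its underside.
- bucket_mouth (a point): Centre of the bucket's mouth, at its rim. Just inside the rim is a steel collar (bore 62 mm, 4 mm thick, top flush) with two slots 180 degrees apart, each 40 degrees wide. It is clamped at an angle that differs each time, hidden under the lid and NOT given by the bucket's yaw. A stop post hangs below it at the anticlockwise side of each slot.
- lid_lug (a point): Outer top edge of the lug on the lid's +x side; its twin is on -x (12 mm wide, 5.5 mm tall, 8.5 mm out of the spigot). Locked, they are under the collar with 2.5 mm of up-and-down play. Turned anticlockwise they strike the stop posts and the torque jumps: there they are in the slots, and the lid lifts from 0.15 rad before the stop up to it. It must rise 12 mm to be clear.

How it is judged:
On the way:
1. the lid, turned to its slots, is lifted straight off the bucket (origin more than 15 mm above its closed height, over the mouth within 25 mm, tilted less than 0.3 rad) (z of lid in the frame of bucket above 0.093 m and horizontal distance between lid and bucket below 0.025 m and angle between lid's own z axis and vertical below 0.3 rad), for 0.05 s.
At the end, for the whole second after the job is handed in: The lid rests bar upward (tilt under 0.15 rad) and still on the scale's pan, its centre within 25 mm of the pan's centre and its origin within 8 mm of the pan's height (horizontal distance between lid and pan below 0.025 m and z of lid in the frame of pan between -0.008 and 0.008 m and angle between lid's own z axis and vertical below 0.15 rad and linear speed of lid below 0.02 m/s and angular speed of lid below 0.1 rad/s and contact force between lid and scale above 0.5 N); the robot touches nothing.
It fails at once if the lid is forced: more than 100 N between lid and bucket (contact force between lid and bucket above 100 N).
It fails at once if the lid is dropped: it moves faster than 0.6 m/s (a fall of about 18 mm) while the fingers do not touch it (contact force between lid and the fingers below 0.05 N and linear speed of lid above 0.6 m/s).
It fails at once if a bystander (dropper bottle, marker, gauze roll or petri dish) is pushed more than 30 mm or the bottle or gauze roll is tipped (distance of any of stain_bottle, blue_marker, gauze, petri_0 from where it was at the start of the episode above 0.03 m or angle between any of stain_bottle, gauze's own z axis and vertical above 0.5 rad).
It also fails if it takes over 72 s, if anything falls off the work surface, if the arm or the gripper's body presses on something with over 40 N, if the wrist force passes 120 N, or if a joint passes its speed limit or range.

### The arm

A 6-joint arm with a two-finger parallel gripper is mounted at the origin on a cart in front of the work surface, level with it; the furniture and walls round the work are solid. World frame = base frame: x ahead of the robot, y to its left, z up, the work surface at z = 0. Lengths are in m, angles in rad, forces in N, time in s.
With the tool pointing down it reaches from about 0.25 to 0.775 m from the base axis. Payload 4 kg.
Tool frame: the origin (TCP) lies between the finger pads, 19 mm behind the fingertips; this is the grasp point; z points along the fingers, y is the line along which they close (so a half turn about z gives the same grasp; the last joint's range is limited). The gripper opens to 94 mm and grips with 3 to 60 N. Pads are 16 mm wide; open, the fingers measure 119 mm over their backs; the gripper's body (75 mm by 177 mm) begins 78 mm behind the grasp point.
Start: joints at [-1.384, 0.087, 1.371, -0, 1.684, -0.103], TCP at [0.157, -0.527, 0.224] pointing down, gripper open.
Joint ranges: [-3.1, 3.1], [-0.76, 2.03], [0.27, 2.55], [-1.08, 4.22], [0.17, 2.65], [-2.57, 2.57]. Speed limits (rad/s): [2.79, 2.79, 3.14, 3.14, 3.14, 3.14].

### API

Orientations are given as [roll, pitch, yaw] about the fixed x, y, z axes, in that order (R = Rz(yaw) Ry(pitch) Rx(roll)).
In Python, from bench import robot gives the robot as it stands.
- The arm moves only by the shell command python3 nudge.py, which reads ROWS from standard input. ROWS is a JSON object with one list for each field, all of the same length, 1 to 20, a row being the entries at one place: aperture (the finger opening in m), x, y, z (the shift in shares of 0.25 m (1.0 is 0.25 m)), twist (a turn about the tool's z in a scale on which 1.0 is 4 rad); each row shifts and turns the commanded pose from where the row before left it, along the tool's axes as they then stand; what a row does not reach is not made up. A row lasts 1/12 s, in which the tool goes at most 0.0417 m and 0.125 rad, less where a joint would pass 70% of its speed; a pose out of reach is approached as far as the arm can. The fingers move at their own pace and stop on an object; the grip force is fixed at half the most. Time passes only in rows, so rows that do not move let the fingers close. It prints the time, the measured TCP pose, the force, the opening and the grip force at its end. Shift and turn numbers lie between -1 and 1, and a call with a number outside is refused. Input that does not fit is refused with a message, and nothing moves.
- robot.get_obs(): the state, without advancing time (a new reading comes with each control period).
- robot.snapshot(name): name is "scene" or "top" or "wrist"; returns a dict with "color" (420x560x3 uint8, blue, green, red), "fx", "fy", "cx", "cy" (pixels), "k1" (the pictures are not rectified: a ray, as slopes to the right and down, at radius r is drawn at 1 + k1 r^2 times it, then the intrinsics apply), "extrinsics" (4x4, takes a point from world to camera coordinates). Camera axes: x right, y down, z forward; pixel columns grow to the right and rows downward; lengths in m; the calibration is good to about 2 mm. A picture is of the moment at which its call begins. There is no depth.
- robot.close_job(): hands the job in; it is judged then, once.
The state is a dict: "time": time; "joint_positions": joint angles; "qvel": joint speeds; "joint_torque": joint torques, N m; "tool_pos": TCP position; "ee_rot": TCP orientation; "wrist_force": force on the tool from outside, world axes, zero at the start; "wrist_torque": the same for the moment, N m; "width": finger opening in m; "finger_force": force on a finger pad.
Only numpy, scipy, OpenCV 4.12 (cv2) and the standard library are available. Lean on these libraries where they do the work, as an engineer would, in place of code of your own. Each camera call takes 0.05 s, during which the arm holds its last target. There are 200 camera calls.

## Working session

There is one attempt and no reset: what is moved stays moved. The work goes in short steps, Python scripts to look and compute and a shell command to move; the robot and the scene stay as the last step left them, time stands still between calls to the robot, and variables do not carry over. Pictures are saved under pics/ and viewed, at most 10 in all, crops included, and the job is handed in when it is done.

```bash
ls; mkdir -p pics
cat > h.py <<'E'
import numpy as np, cv2
from bench import robot
def snap(n,save=None):
    s=robot.snapshot(n)
    if save: cv2.imwrite('pics/'+save,s['color'])
    return s
def ray(s,u,v):
    K=np.array([[s['fx'],0,s['cx']],[0,s['fy'],s['cy']],[0,0,1.]])
    p=cv2.undistortPoints(np.array([[[u,v]]],float),K,np.array([s['k1'],0,0,0,0.]))[0,0]
    E=np.array(s['extrinsics']);R,t=E[:3,:3],E[:3,3]
    d=R.T@np.array([p[0],p[1],1]);return -R.T@t,d/np.linalg.norm(d)
def onz(s,u,v,z):
    c,d=ray(s,u,v);return c+d*(z-c[2])/d[2]
def tri(rs):
    A=np.zeros((3,3));b=np.zeros(3)
    for c,d in rs:
        P=np.eye(3)-np.outer(d,d);A+=P;b+=P@c
    x=np.linalg.solve(A,b);return x,[np.linalg.norm((np.eye(3)-np.outer(d,d))@(x-c)) for c,d in rs]
def proj(s,X):
    E=np.array(s['extrinsics']);p=E[:3,:3]@X+E[:3,3];q=p[:2]/p[2];q=q*(1+s['k1']*(q@q))
    return q*[s['fx'],s['fy']]+[s['cx'],s['cy']]
E
python3 - <<'E'
from h import *
a=snap('top','top.png');b=snap('scene','scene.png')
for s in (a,b): print(s['fx'],s['k1'],np.round(ray(s,280,210),3).tolist())
o=robot.get_obs();print({k:np.round(v,3).tolist() for k,v in o.items()})
E
```

```text
bench.py
nudge.py
pics
465.4953429960048 -0.15135698165095016 [[0.436, -0.22, 1.208], [0.128, -0.005, -0.992]]
479.2701837590027 -0.11170665501613518 [[0.094, -0.946, 0.696], [0.45, 0.698, -0.557]]
{'time': 0.1, 'joint_positions': [-1.384, 0.088, 1.372, -0.0, 1.684, -0.103], 'qvel': [0.0, -0.003, -0.004, 0.0, 0.003, 0.0], 'joint_torque': [0.001, -34.125, -30.33, 0.072, 0.03, -0.0], 'tool_pos': [0.157, -0.527, 0.223], 'ee_rot': [-3.14, -0.0, 0.29], 'wrist_force': [-0.803, -0.933, 0.235], 'wrist_torque': [0.002, 0.013, 0.014], 'finger_force': 0.0, 'width': 0.094}
```

View pics/top.png

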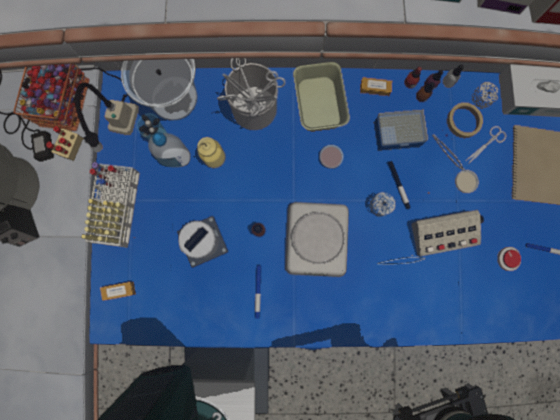

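View pics/scene.png

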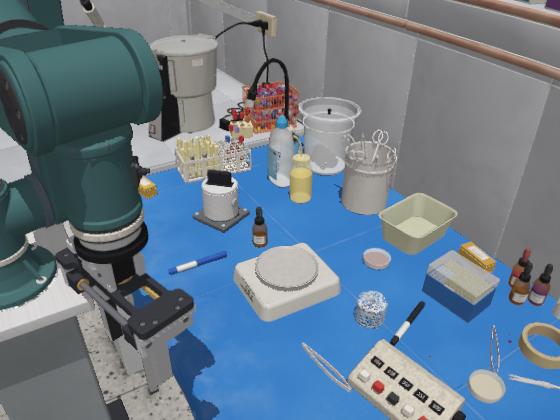

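```bash
cat > m.py <<'E'
from h import *
a=snap('top');b=snap('scene')
def blob(s,box,f):
    x0,y0,x1,y1=box;im=s['color'][y0:y1,x0:x1].astype(int);m=f(im).astype(np.uint8)
    n,l,st,ce=cv2.connectedComponentsWithStats(m);i=1+np.argmax(st[1:,4])
    M=(l==i).astype(np.uint8);c=max(cv2.findContours(M,0,1)[0],key=cv2.contourArea)+[x0,y0]
    return c,st[i,4],ce[i]+[x0,y0]
if __name__=='__main__':
    dark=lambda im: im.max(2)<50
    white=lambda im: (im[...,2]>100)
    for s,n,bb,db,sb in ((a,'top',(182,222,214,258),(170,210,230,270),(280,195,355,280)),(b,'scene',(200,160,240,190),(195,165,245,228),(230,240,345,320))):
        c,ar,ce=blob(s,bb,dark);print(n,'bar',ar,ce,cv2.minAreaRect(c))
        c,ar,ce=blob(s,db,white);print('disc',ar,cv2.fitEllipse(c),cv2.boundingRect(c))
    A=cv2.resize(a['color'][205:275,165:355],None,fx=4,fy=4,interpolation=2)
    B=cv2.resize(b['color'][150:290,190:350],None,fx=2,fy=2,interpolation=2)
    o=np.zeros((600,760,3),np.uint8);o[:280]=A;o[300:580,:320]=B
    C=cv2.resize(b['color'][160:230,190:250],None,fx=4,fy=4,interpolation=2);o[300:580,400:640]=C
    cv2.imwrite('pics/crop.png',o)
E
python3 m.py
```

```text
top bar 132 [195.64393939 238.75      ] ((195.25515747070312, 238.33790588378906), (7.6401848793029785, 24.41537094116211), 41.6335334777832)
disc 799 ((196.50662231445312, 239.076416015625), (35.535133361816406, 36.34905242919922), 40.29446029663086) (179, 221, 37, 37)
scene bar 301 [219.32890365 178.3654485 ] ((219.93106079101562, 178.32760620117188), (24.83060073852539, 13.951641082763672), 4.763641834259033)
disc 1935 ((219.1516876220703, 194.1116943359375), (49.78731155395508, 65.21044921875), 0.5166099071502686) (195, 165, 50, 63)
```

View pics/crop.png

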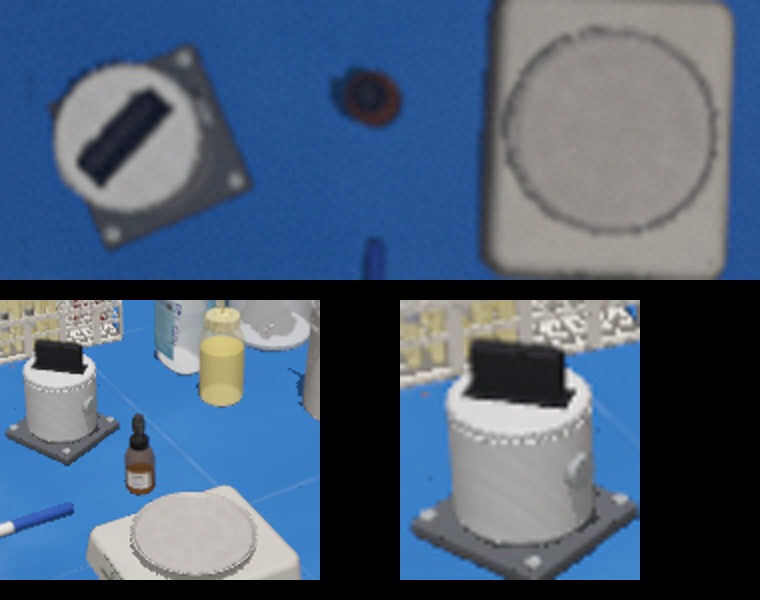

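Run:
```python
from m import *
T=lambda p,q:[np.round(x,4).tolist() if not isinstance(x,list) else np.round(x,4).tolist() for x in tri([ray(a,*p),ray(b,*q)])]
print('disc',T((196.6,239.1),(219.9,186)))
print('bartop',T((195.3,238.4),(219.8,171.5)))
print('pan',T((317.75,237.5),(286.8,266.5)))
print('bottle bulb top',T((257.3,228.7),(259.5,209)))
print('disc@.0975',onz(a,196.6,239.1,.0975),'bartop@.1315',onz(a,195.3,238.4,.1315),'pan@.053',onz(a,317.75,237.5,.053))
c,_,_=blob(a,(182,222,214,258),lambda im: im.max(2)<50)
r=cv2.boxPoints(cv2.minAreaRect(c));w=np.array([onz(a,*p,.1315)[:2] for p in r]);print(w)
for i in range(2): 
    d=w[i+1]-w[i];print(np.linalg.norm(d),np.arctan2(d[1],d[0]))
ctr=np.array([127/4+165,137/4+205]);
for i,e in ((0,(79,161)),(1,(172,103))): pass
o=robot.get_obs();print(o['time'],o['tool_pos'],o['ee_rot'])
```

```text
disc [[0.5102, -0.0248, 0.091], [0.001, 0.001]]
bartop [[0.5093, -0.0294, 0.134], [0.0014, 0.0014]]
pan [[0.5171, -0.3204, 0.0499], [0.0009, 0.0009]]
bottle bulb top [[0.5357, -0.1724, 0.1004], [0.0021, 0.0021]]
disc@.0975 [ 0.50878651 -0.02547465  0.0975    ] bartop@.1315 [ 0.50817013 -0.02834142  0.1315    ] pan@.053 [ 0.51608847 -0.31966805  0.053     ]
[[ 0.49384827 -0.00319705]
 [ 0.53367549 -0.04243566]
 [ 0.52201357 -0.05439135]
 [ 0.48227803 -0.01520309]]
0.05590952581129977 -0.7779537957022143
0.016701462592603432 -2.3437560569980675
0.3 [ 0.15714207 -0.52690092  0.22387972] [-3.14086190e+00 -6.03492330e-05  2.89807336e-01]
```

Units first: shifts go in shares of 0.25 m and turns go in shares of 4 rad. So 0.03 m / 0.25 = 0.12, -0.024 m / 0.25 = -0.096.

```bash
echo '{"aperture": [0.094,0.094,0.094,0.094,0.094,0.094,0.094,0.094,0.094,0.094,0.094,0.094,0.094,0.094,0.094,0.094,0.094,0.094],"x": [0.06,0.12,0.12,0.12,0.12,0.12,0.12,0.12,0.12,0.12,0.12,0.12,0.12,0.12,0.12,0.12,0.08,0],"y": [-0.048,-0.096,-0.096,-0.096,-0.096,-0.096,-0.096,-0.096,-0.096,-0.096,-0.096,-0.096,-0.096,-0.096,-0.096,-0.096,-0.048,0],"z": [0,0,0,0,0,0,0,0,0,0,0,0,0,0,0,0,0,0],"twist": [0,0,0,0,0,0,0,0,0,0,0,0,0,0,0,0,0,0]}' | python3 nudge.py ; echo '{"aperture": [0.094,0.094,0.094,0.094,0.094,0.094,0.094,0.094,0.094,0.094,0.094],"x": [0,0,0,0,0,0,0,0,0,0,0],"y": [0,0,0,0,0,0,0,0,0,0,0],"z": [0,0,0,0,0,0,0,0,0,0,0],"twist": [0.03,0.03,0.03,0.03,0.03,0.03,0.03,0.03,0.0275,0,0]}' | python3 nudge.py
python3 - <<'E'
from h import *
s=snap('wrist','w1.png');o=robot.get_obs();print(o['tool_pos'],o['ee_rot'],o['joint_positions'])
print(proj(s,np.array([.5085,-.027,.1315])),proj(s,np.array([.5085,-.027,.0975])))
E
```

```text
time: 1.8
tool_pos: [0.514, -0.0169, 0.2236]
ee_rot: [-3.14, -0.001, 0.295]
wrist_force: [-0.8, -0.4, -0.5]
width: 0.0942
finger_force: 0.0
time: 2.72
tool_pos: [0.5118, -0.0211, 0.2243]
ee_rot: [3.141, -0.0, -0.778]
wrist_force: [-0.0, -0.4, 0.2]
width: 0.0938
finger_force: 0.0
[ 0.51193043 -0.02100872  0.22428706] [ 3.14132073e+00 -1.07854027e-04 -7.78249773e-01] [-1.51525316e-01  3.22575380e-03  1.45806570e+00 -2.85212873e-04
  1.68037332e+00  2.19748962e+00]
[288.211476   214.13617993] [287.22340612 205.13994032]
```

View pics/w1.png

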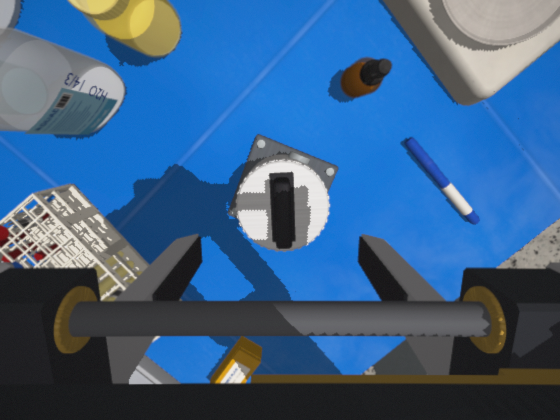

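Run:
```python
from m import *
s=snap('wrist')
im=s['color'][150:260,225:335].astype(int)
m=((im[...,0]-im[...,2])<45).astype(np.uint8)  # not blue
c,ar,ce=blob(s,(255,160,310,255),lambda im:(im.max(2)<60));print('bar',ar,ce,cv2.minAreaRect(c))
r=cv2.boxPoints(cv2.minAreaRect(c));w=np.array([onz(s,*p,.1315)[:2] for p in r]);print(w,w.mean(0))
for i in range(2):
    d=w[i+1]-w[i];print(np.linalg.norm(d),np.arctan2(d[1],d[0]))
c2,ar,ce=blob(s,(225,150,335,256),lambda im:(im.min(2)>165));h=cv2.convexHull(c2);e=cv2.fitEllipse(h);print('disc',e,onz(s,*e[0],.0975))
print('tri disc',tri([ray(a,196.6,239.1),ray(b,219.9,186),ray(s,*e[0])]))
C=cv2.resize(s['color'][150:260,225:335],None,fx=5,fy=5,interpolation=2)
cv2.drawContours(C,[((c-[225,150])*5+2)],-1,(0,0,255),1);cv2.drawContours(C,[((h-[225,150])*5+2)],-1,(0,255,0),1);cv2.imwrite('pics/w1c.png',C)
o=robot.get_obs();print(o['tool_pos'],o['ee_rot'],o['time'])
```

```text
bar 1613 [282.69435834 209.53254805] ((282.82867431640625, 210.245849609375), (74.16051483154297, 22.968210220336914), 86.98721313476562)
[[ 0.54330916 -0.03930819]
 [ 0.53101537 -0.05310874]
 [ 0.48347112 -0.01154847]
 [ 0.49642927  0.00308632]] [ 0.51355623 -0.02521977]
0.01848222353740533 -2.2985154966698245
0.06314833436469826 2.423250568798122
disc ((283.1195983886719, 204.41046142578125), (90.63558197021484, 93.44860076904297), 98.25382995605469) [ 0.51190396 -0.02441451  0.0975    ]
tri disc (array([ 0.51049273, -0.02399463,  0.0904056 ]), [np.float64(0.0012562112378898007), np.float64(0.0010756314322446323), np.float64(0.0006694222401149879)])
[ 0.51209615 -0.02069495  0.22427971] [ 3.14146606e+00 -1.01484023e-04 -7.79125548e-01] 2.9167
```

View pics/w1c.png

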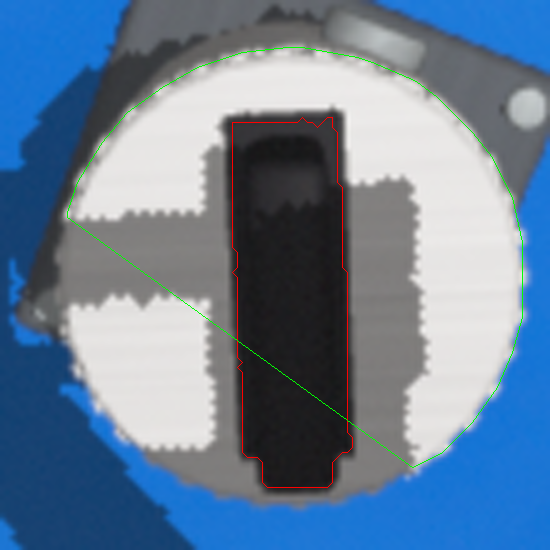

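The wrist view shows the bar almost in line with the tool's x, disc centre near (283,205) px, and the TCP about 4 mm off; I'll correct that and descend.

In the tool's units: 0.015 m / 0.25 = 0.06, 0.01 m / 0.25 = 0.04, -0.04 rad / 4 = -0.01.

```bash
echo '{"aperture": [0.06,0.05,0.05,0.05,0.05,0.05,0.05,0.05,0.05,0.05,0.05],"x": [0.008,0,0,0,0,0,0,0,0,0,0],"y": [0.016,0,0,0,0,0,0,0,0,0,0],"z": [0,0.06,0.06,0.06,0.06,0.06,0.04,0.04,0.028,0,0],"twist": [-0.01,0,0,0,0,0,0,0,0,0,0]}' | python3 nudge.py;echo '{"aperture": [0.03,0.02,0.01,0.005,0.005,0.005,0.005,0.005],"x": [0,0,0,0,0,0,0,0],"y": [0,0,0,0,0,0,0,0],"z": [0,0,0,0,0,0,0,0],"twist": [0,0,0,0,0,0,0,0]}' | python3 nudge.py; python3 -c "
from h import *
o=robot.get_obs();print(o['wrist_torque'],o['tool_pos'],o['joint_positions'])"
```

```text
time: 3.83
tool_pos: [0.5109, -0.0248, 0.1223]
ee_rot: [3.141, 0.0, -0.74]
wrist_force: [0.3, 0.6, -0.4]
width: 0.0499
finger_force: 0.0
time: 4.5
tool_pos: [0.511, -0.0247, 0.1225]
ee_rot: [-3.141, -0.0, -0.74]
wrist_force: [0.7, -0.1, 1.0]
width: 0.0136
finger_force: 30.0
[ 0.18918837 -0.03383351  0.02793524] [ 0.51101895 -0.02469055  0.12250857] [-1.59195633e-01  4.46124544e-02  1.61945111e+00  9.21842610e-05
  1.47693384e+00  2.15168672e+00]
```

```bash
cat > t.py <<'E'
from h import *
o=robot.get_obs();print('T',np.round(o['wrist_torque'],2),'F',np.round(o['wrist_force'],1),np.round(o['tool_pos'],4),'yaw',round(o['ee_rot'][2],3),o['time'])
E
echo '{"aperture": [0.005,0.005,0.005,0.005,0.005,0.005,0.005,0.005,0.005,0.005],"x": [0,0,0,0,0,0,0,0,0,0],"y": [0,0,0,0,0,0,0,0,0,0],"z": [0,0,0,0,0,0,0,0,0,0],"twist": [-0.0125,-0.0125,-0.0125,-0.0125,-0.0125,-0.0125,-0.0125,-0.0125,-0.0125,-0.0125]}' | python3 nudge.py >/dev/null; python3 t.py
echo '{"aperture": [0.005,0.005,0.005],"x": [0,0,0],"y": [0,0,0],"z": [0,0,0],"twist": [-0.0075,-0.0075,-0.0075]}' | python3 nudge.py >/dev/null; python3 t.py
echo '{"aperture": [0.005,0.005,0.005],"x": [0,0,0],"y": [0,0,0],"z": [0,0,0],"twist": [-0.0075,-0.0075,-0.0075]}' | python3 nudge.py >/dev/null; python3 t.py
```

```text
T [ 0.07  0.02 -0.03] F [0.3 0.5 0.4] [ 0.5109 -0.0247  0.1225] yaw -0.238 5.3333
T [ 0.09  0.03 -0.05] F [-0.1  0.2  0.4] [ 0.5109 -0.0247  0.1225] yaw -0.149 5.5833
T [ 0.1  -0.02 -0.08] F [0.  0.4 0.7] [ 0.5108 -0.0247  0.1225] yaw -0.059 5.8333
```

In the tool's units: -0.03 rad / 4 = -0.0075.

```bash
echo "import sys; sys.exit(int(abs(o['wrist_torque'][2])>0.4))" >> t.py
R() { python3 t.py; }
echo '{"aperture": [0.005,0.005,0.005],"x": [0,0,0],"y": [0,0,0],"z": [0,0,0],"twist": [-0.0075,-0.0075,-0.0075]}' | python3 nudge.py >/dev/null; R &&
echo '{"aperture": [0.005,0.005,0.005],"x": [0,0,0],"y": [0,0,0],"z": [0,0,0],"twist": [-0.0075,-0.0075,-0.0075]}' | python3 nudge.py >/dev/null; R &&
echo '{"aperture": [0.005,0.005,0.005],"x": [0,0,0],"y": [0,0,0],"z": [0,0,0],"twist": [-0.0075,-0.0075,-0.0075]}' | python3 nudge.py >/dev/null && R &&
echo '{"aperture": [0.005,0.005,0.005],"x": [0,0,0],"y": [0,0,0],"z": [0,0,0],"twist": [-0.0075,-0.0075,-0.0075]}' | python3 nudge.py >/dev/null && R &&
echo '{"aperture": [0.005,0.005,0.005],"x": [0,0,0],"y": [0,0,0],"z": [0,0,0],"twist": [-0.0075,-0.0075,-0.0075]}' | python3 nudge.py >/dev/null && R
```

```text
T [ 0.08  0.03 -0.07] F [-0.9  1.   0.7] [ 0.5108 -0.0248  0.1225] yaw 0.031 6.0833
T [ 0.07  0.07 -0.04] F [-0.1 -1.   0.9] [ 0.5109 -0.0247  0.1225] yaw 0.121 6.3333
T [ 0.12  0.01 -0.08] F [ 0.  -0.7  1.5] [ 0.5108 -0.0247  0.1225] yaw 0.211 6.5833
T [ 0.03  0.02 -0.02] F [-0.8  0.6  1.2] [ 0.5109 -0.0247  0.1225] yaw 0.301 6.8333
T [ 0.06  0.04 -0.09] F [-0.4 -0.3  0.5] [ 0.5109 -0.0248  0.1225] yaw 0.391 7.0833
```

In the tool's units: -0.03 rad / 4 = -0.0075.

```bash
R() { python3 t.py; }
echo '{"aperture": [0.005,0.005],"x": [0,0],"y": [0,0],"z": [0,0],"twist": [-0.0075,-0.0075]}' | python3 nudge.py >/dev/null && R &&
echo '{"aperture": [0.005,0.005],"x": [0,0],"y": [0,0],"z": [0,0],"twist": [-0.0075,-0.0075]}' | python3 nudge.py >/dev/null && R &&
echo '{"aperture": [0.005,0.005],"x": [0,0],"y": [0,0],"z": [0,0],"twist": [-0.0075,-0.0075]}' | python3 nudge.py >/dev/null && R &&
echo '{"aperture": [0.005,0.005],"x": [0,0],"y": [0,0],"z": [0,0],"twist": [-0.0075,-0.0075]}' | python3 nudge.py >/dev/null && R &&
echo '{"aperture": [0.005,0.005],"x": [0,0],"y": [0,0],"z": [0,0],"twist": [-0.0075,-0.0075]}' | python3 nudge.py >/dev/null && R &&
echo '{"aperture": [0.005,0.005],"x": [0,0],"y": [0,0],"z": [0,0],"twist": [-0.0075,-0.0075]}' | python3 nudge.py >/dev/null && R &&
echo '{"aperture": [0.005,0.005],"x": [0,0],"y": [0,0],"z": [0,0],"twist": [-0.0075,-0.0075]}' | python3 nudge.py >/dev/null && R &&
echo '{"aperture": [0.005,0.005],"x": [0,0],"y": [0,0],"z": [0,0],"twist": [-0.0075,-0.0075]}' | python3 nudge.py >/dev/null && R &&
echo '{"aperture": [0.005,0.005],"x": [0,0],"y": [0,0],"z": [0,0],"twist": [-0.0075,-0.0075]}' | python3 nudge.py >/dev/null && R
```

```text
T [ 0.09  0.02 -0.04] F [-0.3  0.6  1.5] [ 0.5109 -0.0248  0.1225] yaw 0.451 7.25
T [ 0.29  0.3  -0.18] F [-1.7  1.5  2.7] [ 0.5105 -0.0245  0.1225] yaw 0.511 7.4167
T [ 0.54  0.41 -0.51] F [-3.5  3.4  3.4] [ 0.51   -0.0237  0.1226] yaw 0.57 7.5833
```

In the tool's units: 0.04 rad / 4 = 0.01.

```bash
echo '{"aperture": [0.005,0.005,0.005,0.005],"x": [0,0,0,0],"y": [0,0,0,0],"z": [0,0,0,0],"twist": [0.01,0.01,0.0075,0]}' | python3 nudge.py >/dev/null; python3 t.py
echo '{"aperture": [0.005,0.005,0.005,0.005],"x": [0,0,0,0],"y": [0,0,0,0],"z": [-0.004,-0.004,-0.004,0],"twist": [0,0,0,0]}' | python3 nudge.py >/dev/null; python3 t.py
```

```text
T [ 0.12 -0.01 -0.12] F [0.3 0.4 2.3] [ 0.511  -0.0246  0.1225] yaw 0.459 7.9167
T [-0.01  0.01 -0.07] F [-0.2 -0.1 -1.6] [ 0.5106 -0.0248  0.125 ] yaw 0.46 8.25
```

In the tool's units: -0.001 m / 0.25 = -0.004.

```bash
echo '{"aperture": [0.005,0.005],"x": [0,0],"y": [0,0],"z": [-0.004,0],"twist": [0,0]}' | python3 nudge.py >/dev/null; python3 t.py
echo '{"aperture": [0.005,0.005],"x": [0,0],"y": [0,0],"z": [-0.004,0],"twist": [0,0]}' | python3 nudge.py >/dev/null; python3 t.py
echo '{"aperture": [0.005,0.005],"x": [0,0],"y": [0,0],"z": [-0.004,0],"twist": [0,0]}' | python3 nudge.py >/dev/null; python3 t.py
```

```text
T [-0.05 -0.05 -0.02] F [ 0.3  0.9 -2.4] [ 0.5107 -0.0248  0.1262] yaw 0.46 8.4167
T [0.03 0.05 0.04] F [-0.4 -0.1 -1.8] [ 0.5108 -0.0248  0.1274] yaw 0.46 8.5833
T [-0.03 -0.03 -0.04] F [ 0.1  0.2 -2.1] [ 0.5109 -0.0248  0.1285] yaw 0.46 8.75
```

Risen 6 mm with only the lid's weight on the wrist, so the lugs are in the slots. I'll lift it straight off.

In the tool's units: -0.015 m / 0.25 = -0.06, -0.01 m / 0.25 = -0.04.

```bash
echo '{"aperture": [0.005,0.005,0.005,0.005,0.005,0.005,0.005,0.005,0.005,0.005,0.005,0.005,0.005,0.005],"x": [0,0,0,0,0,0,0,0,0,0,0,0,0,0],"y": [0,0,0,0,0,0,0,0,0,0,0,0,0,0],"z": [-0.008,-0.008,-0.008,-0.008,-0.016,-0.024,-0.04,-0.06,-0.06,-0.06,-0.06,-0.04,0,0],"twist": [0,0,0,0,0,0,0,0,0,0,0,0,0,0]}' | python3 nudge.py
python3 - <<'E'
from m import *
s=snap('wrist');
A=cv2.resize(b['color'][90:330,160:360],(400,480));cv2.imwrite('pics/l.png',np.hstack([A,cv2.resize(s['color'][100:400,150:400],(400,480))]))
p=[.5165,-.320];o=robot.get_obs();y=o['ee_rot'][2];d=np.array(p)-o['tool_pos'][:2]
print(o['ee_rot'],o['tool_pos'],o['width'],d@[np.cos(y),np.sin(y)],d@[np.sin(y),-np.cos(y)])
E
```

```text
time: 9.92
tool_pos: [0.5112, -0.0248, 0.2271]
ee_rot: [3.14, -0.001, 0.46]
wrist_force: [0.4, -0.2, -2.7]
width: 0.014
finger_force: 30.0
[-3.14034147e+00  1.97272684e-03  4.59771801e-01] [ 0.51022466 -0.02468784  0.2249803 ] 0.01375613880312564 -0.1254192183315059 0.2674297556223701
```

View pics/l.png

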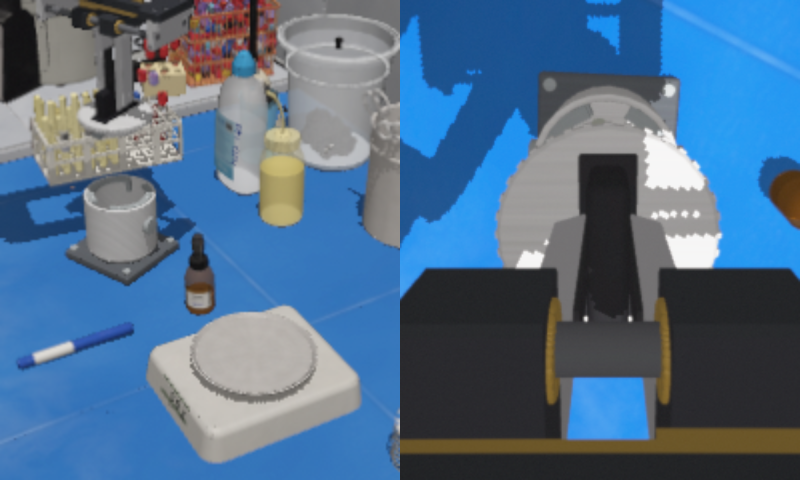

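The view shows the lid held level, bar up, above the open bucket, with the bottle and scale untouched. Next I'll carry it over the pan.

In the tool's units: 0.019 m / 0.25 = 0.076, 0.01 m / 0.25 = 0.04.

```bash
echo '{"aperture": [0.005,0.005,0.005,0.005,0.005,0.005,0.005,0.005,0.005,0.005,0.005,0.005,0.005,0.005,0.005,0.005,0.005,0.005],"x": [-0.016,-0.036,-0.036,-0.036,-0.036,-0.036,-0.036,-0.036,-0.036,-0.036,-0.036,-0.036,-0.036,-0.036,-0.016,0,0,0],"y": [0.04,0.076,0.076,0.076,0.076,0.076,0.076,0.076,0.076,0.076,0.076,0.076,0.076,0.076,0.04,0,0,0],"z": [0,0,0,0,0,0,0,0,0,0,0,0,0,0,0,0,0,0],"twist": [0,0,0,0,0,0,0,0,0,0,0,0,0,0,0,0,0,0]}' | python3 nudge.py; python3 t.py
```

```text
time: 11.57
tool_pos: [0.5172, -0.3186, 0.226]
ee_rot: [-3.14, -0.0, 0.46]
wrist_force: [0.1, 0.1, -2.0]
width: 0.0138
finger_force: 30.0
T [-0.04 -0.02 -0.  ] F [ 0.1  0.1 -2. ] [ 0.5172 -0.3186  0.226 ] yaw 0.46 11.5667
```

Now down to about 5 mm above contact, then in small steps.

In the tool's units: 0.016 m / 0.25 = 0.064, 0.012 m / 0.25 = 0.048.

```bash
echo '{"aperture": [0.005,0.005,0.005,0.005,0.005,0.005,0.005,0.005,0.005,0.005,0.005,0.005],"x": [0,0,0,0,0,0,0,0,0,0,0,0],"y": [0,0,0,0,0,0,0,0,0,0,0,0],"z": [0.024,0.048,0.064,0.064,0.064,0.064,0.064,0.048,0.032,0.016,0,0],"twist": [0,0,0,0,0,0,0,0,0,0,0,0]}' | python3 nudge.py >/dev/null; python3 t.py
echo '{"aperture": [0.005,0.005,0.005,0.005,0.005],"x": [0,0,0,0,0],"y": [0,0,0,0,0],"z": [0.004,0.004,0.004,0,0],"twist": [0,0,0,0,0]}' | python3 nudge.py >/dev/null; python3 t.py
python3 - <<'E'
from m import *
s=snap('wrist')
A=b['color'][200:330,200:360];cv2.imwrite('pics/p.png',cv2.resize(A,(640,520),interpolation=2))
E
```

```text
T [-0.02 -0.07 -0.01] F [-0.5 -0.5 -1.7] [ 0.5176 -0.3196  0.1048] yaw 0.46 12.5667
T [ 0.01  0.   -0.03] F [ 0.  -0.5 -1.9] [ 0.5173 -0.3196  0.1015] yaw 0.46 12.9833
```

View pics/p.png

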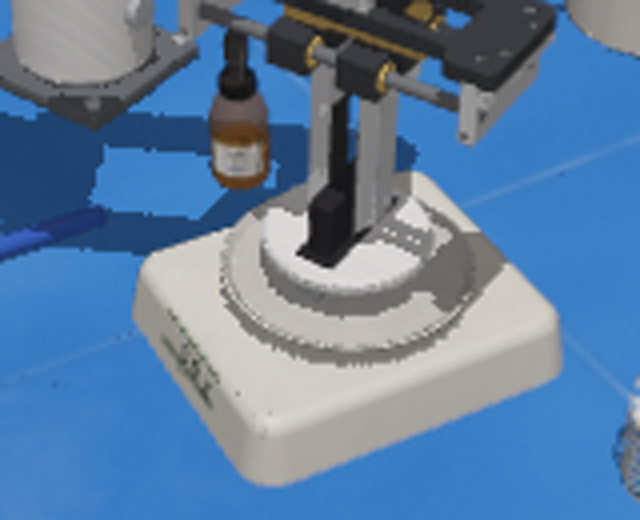

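The lid hangs level over the middle of the pan. I'll lower it until contact.

In the tool's units: 0.001 m / 0.25 = 0.004.

```bash
sed -i '$d' t.py; echo "import sys; sys.exit(int(o['wrist_force'][2]>0.5))" >> t.py
R() { python3 t.py; }
echo '{"aperture": [0.005,0.005,0.005],"x": [0,0,0],"y": [0,0,0],"z": [0.004,0.004,0],"twist": [0,0,0]}' | python3 nudge.py >/dev/null; R &&
echo '{"aperture": [0.005,0.005,0.005],"x": [0,0,0],"y": [0,0,0],"z": [0.004,0.004,0],"twist": [0,0,0]}' | python3 nudge.py >/dev/null; R &&
echo '{"aperture": [0.005,0.005],"x": [0,0],"y": [0,0],"z": [0.004,0],"twist": [0,0]}' | python3 nudge.py >/dev/null && R &&
echo '{"aperture": [0.005,0.005],"x": [0,0],"y": [0,0],"z": [0.004,0],"twist": [0,0]}' | python3 nudge.py >/dev/null && R &&
echo '{"aperture": [0.005,0.005],"x": [0,0],"y": [0,0],"z": [0.004,0],"twist": [0,0]}' | python3 nudge.py >/dev/null && R &&
echo '{"aperture": [0.005,0.005],"x": [0,0],"y": [0,0],"z": [0.004,0],"twist": [0,0]}' | python3 nudge.py >/dev/null && R
```

```text
T [-0.06 -0.   -0.03] F [-0.  -0.4 -2.3] [ 0.5171 -0.3194  0.099 ] yaw 0.46 13.3833
T [ 0.    0.01 -0.02] F [-1.1 -0.3 -2. ] [ 0.5172 -0.3194  0.097 ] yaw 0.46 13.6333
T [ 0.07  0.01 -0.01] F [-0.6 -0.3 -2.8] [ 0.5172 -0.3195  0.0961] yaw 0.46 13.8
T [-0.01 -0.01 -0.  ] F [-0.1  0.7 -1.8] [ 0.5172 -0.3194  0.0951] yaw 0.46 13.9667
T [ 0.01 -0.01  0.02] F [ 0.6  0.1 -0.7] [ 0.5174 -0.3196  0.0945] yaw 0.46 14.1333
T [ 0.25  0.4  -0.03] F [-1.5  1.9  3.9] [ 0.5174 -0.3196  0.0945] yaw 0.46 14.3
```

Contact. I'll release, opening a little first and then fully, and rise straight up.

In the tool's units: -0.02 m / 0.25 = -0.08, -0.01 m / 0.25 = -0.04.

```bash
echo '{"aperture": [0.02,0.03,0.04,0.05,0.05,0.05],"x": [0,0,0,0,0,0],"y": [0,0,0,0,0,0],"z": [0,0,0,0,0,0],"twist": [0,0,0,0,0,0]}' | python3 nudge.py; 
echo '{"aperture": [0.05,0.05,0.05,0.05,0.05,0.05,0.05,0.05,0.05,0.05,0.05],"x": [0,0,0,0,0,0,0,0,0,0,0],"y": [0,0,0,0,0,0,0,0,0,0,0],"z": [-0.02,-0.04,-0.08,-0.08,-0.08,-0.08,-0.08,-0.02,0,0,0],"twist": [0,0,0,0,0,0,0,0,0,0,0]}' | python3 nudge.py
python3 - <<'E'
from m import *
A=b['color'][150:350,150:400];T=a['color'][195:280,165:365]
o=np.zeros((600,800,3),np.uint8);o[:400,:500]=cv2.resize(A,(500,400));T=cv2.resize(T,(470,200));o[400:,:470]=T
s=snap('wrist');o[:225,500:]=cv2.resize(s['color'],(300,225))
cv2.imwrite('pics/e.png',o)
E
```

```text
time: 14.8
tool_pos: [0.5172, -0.3195, 0.0931]
ee_rot: [-3.141, 0.0, 0.46]
wrist_force: [-0.5, 0.4, -0.1]
width: 0.0486
finger_force: 0.0
time: 15.72
tool_pos: [0.5167, -0.3191, 0.2116]
ee_rot: [-3.139, 0.001, 0.46]
wrist_force: [0.1, 0.4, 0.7]
width: 0.0503
finger_force: 0.0
```

View pics/e.png

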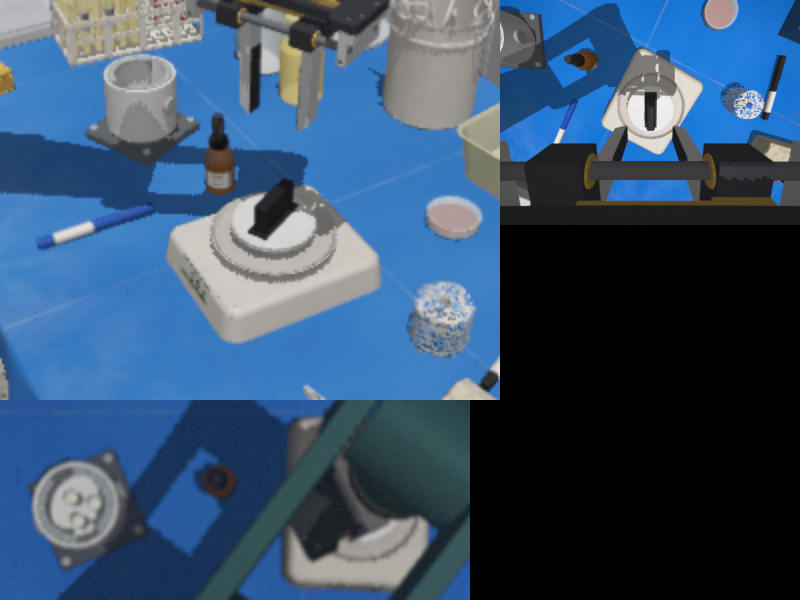

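The lid rests bar upward on the pan. In the wrist inset the disc is at (650,107) and the pan at (650,105). The bystanders are in place and the gripper is clear.

```bash
python3 -c "
from bench import robot
print(robot.close_job())"
```

```text
the job is handed in; nothing more can be done
None
```

I turned the lid to its slots, lifted it off and set it bar upward near the middle of the scale's pan. The gripper is clear and nothing else looks disturbed. I handed the job in at about 16 s of robot time; no verdict was returned.

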